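# Load the white reference standard face down in the measuring port

### The arm

A 7-joint arm with a two-finger parallel gripper is mounted at the origin on a cart in front of the work surface, level with it; the furniture and walls round the work are solid. World frame = base frame: x ahead of the robot, y to its left, z up, the work surface at z = 0. Lengths are in m, angles in degrees, forces in N, time in s.
With the tool pointing down it reaches from about 0.425 to 0.875 m from the base axis. Payload 4.7 kg.
Tool frame: the origin (TCP) lies midway between the tips of the shut fingers; the grasp point (between the pads) lies 19 mm behind it; z points along the fingers, x is the direction in which the jaws open and shut, and the axes are right-handed (so a half turn about z gives the same grasp; the last joint's range is limited). The gripper opens to 87 mm and grips with 3 to 60 N. Pads are 19 mm wide; open, the fingers measure 117 mm over their backs; the gripper's body (75 mm by 190 mm) begins 51 mm behind the grasp point.
Start: joints at [73.516, 18.392, -4.016, 83.108, 1.295, 78.541, -3.26], TCP at [0.193, -0.621, 0.223] pointing down, gripper open.
Joint ranges: [-163.93, 163.93], [-17.29, 119.83], [-79.2, 71.16], [3.27, 140.29], [-89.18, 269.18], [5.43, 117.66], [-154.24, 154.24]. Speed limits (degrees/s): [147.25, 147.25, 180, 180, 180, 180, 180].

### API

Orientations are given as [roll, pitch, yaw] about the fixed x, y, z axes, in that order (R = Rz(yaw) Ry(pitch) Rx(roll)).
In Python, from cell import env gives the robot as it stands.
- The arm moves only by the tool carry_out, never from a script. Its argument "plan" is a list of rows, each an object with "grip": the closure, from 0 (fully open) to 1 (shut); "dp": the shift along the tool's x, y, z in m, a list of three; "rotation": the turn, a rotation vector about the tool's x, y, z in degrees, a list of three. In form: [{"grip": grip, "dp": [dx, dy, dz], "rotation": [wx, wy, wz]}, ...]. A call has 1 to 8 rows; each row shifts and turns the pose as measured when the row begins, along the tool's axes as they then stand; what a row does not reach is not made up. A row lasts 1/12 s, in which the tool goes at most 41.7 mm and 7.16 degrees, less where a joint would pass 70% of its speed; a pose out of reach is approached as far as the arm can. A call is refused whole if a number of a shift passes 0.0417 or a number of a turn 7.16, either way. A call with a gripper value outside its range is refused whole. The fingers move at their own pace and stop on an object; "force" is the grip in N (left out, the last holds). Time passes only in rows, so rows that do not move let the fingers close. It gives the time, the measured TCP pose, the force and the opening at its end, in the units of the state.
- env.get_obs(): the state, without advancing time (a new reading comes with each control period).
- env.read_camera(name): name is "side" or "top"; returns the picture (400x640x3 uint8, red, green, blue); there is no depth.
- env.camera_params(name): a dict with "fx", "fy", "cx", "cy" (pixels), "R" (3x3) and "t" (3): a world point X has camera coordinates R X + t. Camera axes: x right, y down, z forward; pixel columns grow to the right and rows downward; lengths in m; the calibration is good to about 2 mm. A picture is of the moment at which its call begins. camera_params takes no time and is no camera call.
- env.sign_off(): hands the job in, once; it reports no verdict.
The state is a dict: "time_s": time; "qpos": joint angles; "joint_velocities": joint speeds; "effort": joint torques, N m; "tool_pos": TCP position; "tool_rot": TCP orientation; "force": force on the tool from outside, world axes, zero at the start; "wrist_torque": the same for the moment, N m; "grip_width": finger opening in m.
Only numpy, scipy, OpenCV 4.12 (cv2) and the standard library are available. Lean on these libraries where they do the work, as an engineer would, in place of code of your own. Each camera call takes 0.05 s, during which the arm holds its last target. There are 200 camera calls.

### The job

Get the colorimeter ready for calibration: tip the white reference standard out of its stand and slide it into the measuring port on the deck, white face down and fully home between the pins, then swing the retainer back over it to its stop. Keep the fingers off the white face, and leave the dark grey standard standing in its place and the loose screw cap and the beaker where they are.

Things in the scene. Friction and masses are not known exactly. Their poses are not given: they have to be found in the camera images.
- white_center (a point): White reference standard, 0.15 kg: black flange disc 84 mm across, 8 mm thick, plain back; on its other side a round spigot 66 mm across, 8 mm long, the 56 mm white tile recessed 2 mm in its end. Point on the axis where spigot meets flange, 8 mm from either end. z = axis, out of the black back. Starts on its rim in the stand, leaning back 0.2 rad, white face towards the port.
- stand: Low stand across the deck, both standards on their rims side by side in it, 104 mm apart, centres 43 mm above the deck, tops 86 mm. Origin: deck level, mid-length; x along it, -y its open front, to the port. Front lip and blocks up to 8 mm high. Behind each standard a wire hoop 34 mm wide, 52 mm high. Pushed 30 mm from behind above the hoop, a standard tips over the lip and falls onto its spigot.
- dark_center (a point): Same point of the grey standard: identical holder with a dark grey tile, in the other place of the stand (which place is whose varies). It must stay standing. A standard that has fallen lies with its centre some 35 to 50 mm in front of its place and can be slid on its spigot, flange 8 to 16 mm above the deck. Flange too wide for a safe grip.
- port (a point): Centre of the measuring port at deck level: round bore 70 mm across, 14 mm deep, takes the spigot; the flange then lies on the deck, back 8 mm above it, white_center level with this point. z up, +y along the deck towards the stand, +x to the rear. Deck reaches 115 mm to each side in x, 290 mm in +y, 80 mm in -y; it is 70 mm above the worktop.
- colorimeter: The instrument, 238 x 378 mm, deck 70 mm high; origin centre of its underside, axes as at the port, which lies 105 mm to -y. Four locating pins (10 mm thick, 15 mm high) stand 48.2 mm from the port's centre, at 195, 240, 285 and 345 degrees from +x, anticlockwise: open towards +y. A standard pushed in from there stops against them centred over the bore and drops in.
- retainer (a joint): Flat steel arm on an upright pivot beside the port. 0 = closed, at its stop, its rubber foot over the port's centre; grows to 1.95 as it swings open, clockwise from above; clear of the port from 1.1 on. Starts at 0 to 0.75. Light friction (0.6 N at the knob), stays where left. The foot passes 10.5 mm above the deck: it blocks a standard's way in and swings only over one fully home, spigot down.
- retainer_knob (a point): Middle of the upright black knob at the retainer's free end: 15 mm across, 20 mm high, from 21.5 to 41.5 mm above the deck; push it sideways to swing the retainer. Below it the arm, 12 mm wide, its top 21.5 mm above the deck.
- retainer_pivot (a point): Point on the retainer's pivot axis at the height of the knob's middle, 66.5 mm from the knob; 47 mm to +x and 47 mm to -y of the port.
- cap_center (a point): Centre of a loose white screw cap, 44 mm across, 24 mm high, on the +x side of the deck between stand and port.
- beaker_center (a point): Centre (half-way up) of a small beaker, 75 mm across, 70 mm high, on the worktop beyond the stand end of the colorimeter.

How it is judged:
By the outcome, as a careful person would: the job done as asked, in the order asked, and still so for the second after the job is handed in, with the robot touching nothing.
It also fails if it takes over 72 s, if anything falls off the work surface, if the arm or the gripper's body presses on something with over 40 N, if the wrist force passes 120 N, or if a joint passes its speed limit or range.

## Working session

There is one attempt and no reset: what is moved stays moved. The work goes in short steps, Python scripts to look and compute and a tool call to move; the robot and the scene stay as the last step left them, time stands still between calls to the robot, and variables do not carry over. Pictures are saved under pics/ and viewed, about 8 in all and at most 12, crops included, and the job is handed in when it is done.

Besides the shell and the picture viewer there is one more tool, called after ">>>" in YAML: its name, and indented under it one key for each argument. carry_out: Moves the arm, as the interface text tells. Its arguments: {"type":"object","properties":{"plan":{"type":"array","items":{"type":"object","properties":{"grip":{"type":"number"},"dp":{"type":"array","items":{"type":"number"}},"rotation":{"type":"array","items":{"type":"number"}}}}},"force":{"type":"number"}},"required":["plan"]}

```bash
ls; mkdir -p pics
python3 - <<'E'
from cell import env
import cv2
o=env.get_obs();print(o)
for n in("top","side"):
    cv2.imwrite(f"pics/{n}0.png",env.read_camera(n)[:,:,::-1]);print(n,env.camera_params(n))
E
```

```text
pics
{'time_s': 0.0, 'qpos': array([73.51922067, 18.4394111 , -4.01521415, 83.17584844,  1.29621298,
       78.53920533, -3.25802857]), 'joint_velocities': array([-0.09694865, -0.10549398,  0.04145542,  0.05905254,  0.08534938,
       -0.03030421,  0.05313132]), 'effort': array([ 3.74149386e-04, -4.91297150e+01, -4.03531976e-01, -3.12536681e+01,
       -6.37151767e-02,  4.38858045e-02,  1.98449525e-04]), 'tool_pos': array([ 0.19294761, -0.62012425,  0.22144919]), 'tool_rot': array([ 1.79992999e+02,  1.09156374e-01, -7.27075443e+01]), 'force': array([-0.18943355,  0.04997263, -0.60241136]), 'wrist_torque': array([ 0.02509787, -0.03232588, -0.0333033 ]), 'grip_width': 0.08699020031544241}
top {'fx': 367.8922485766104, 'fy': 367.8922485766104, 'cx': 321.1991405460577, 'cy': 202.17850195196397, 'R': array([[-0.00966362, -0.99990062,  0.01026433],
       [-0.99471602,  0.0085633 , -0.10230696],
       [ 0.1022089 , -0.01119875, -0.99469992]]), 't': array([-0.15446226,  0.50511736,  0.95191207])}
side {'fx': 364.0823277322341, 'fy': 364.0823277322341, 'cx': 318.9788552347759, 'cy': 203.09634594998778, 'R': array([[-0.99914396,  0.04131141, -0.00217017],
       [ 0.02622527,  0.59195884, -0.80554141],
       [-0.0319934 , -0.80490875, -0.59253551]]), 't': array([0.52347765, 0.16850011, 0.79427672])}
```

View pics/top0.png

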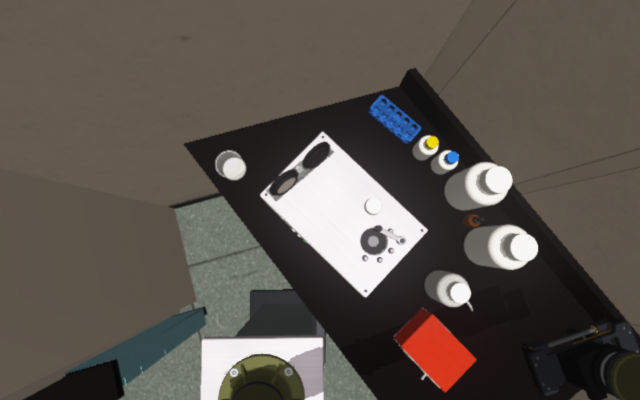

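View pics/side0.png

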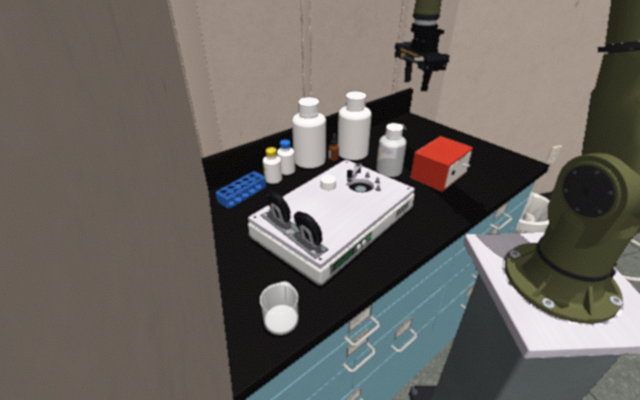

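The top view shows the deck with corners at about (323,132), (426,231), (366,297) and (262,194). The standards are near (285,183) and (316,152), the cap at (373,205) and the port at (374,241). The side view shows both standards from behind. I'll enlarge both to find out which one is white.

Run:
```python
import cv2,numpy as np
a=cv2.imread("pics/top0.png")[125:305,255:435];b=cv2.imread("pics/side0.png")[155:285,240:420]
cv2.imwrite("pics/c1.png",cv2.resize(a,(720//6*5,600),interpolation=cv2.INTER_CUBIC) if 0 else cv2.resize(a,(600,600),interpolation=cv2.INTER_CUBIC))
cv2.imwrite("pics/c2.png",cv2.resize(b,(792,572),interpolation=cv2.INTER_CUBIC))
```

```text
(no output)
```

View pics/c1.png

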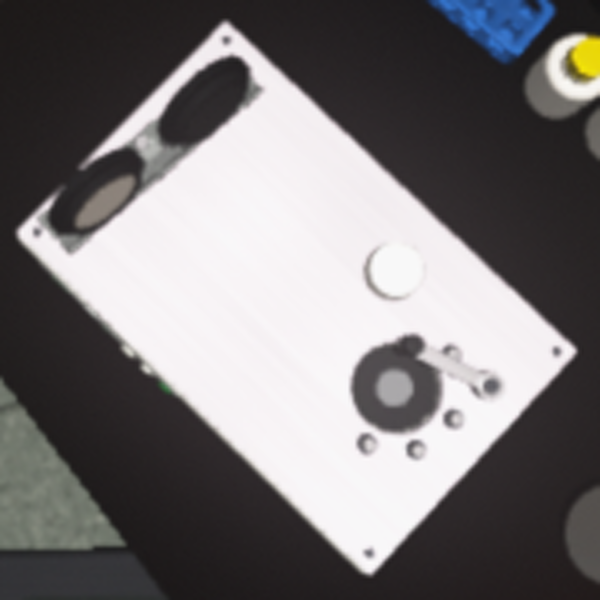

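View pics/c2.png

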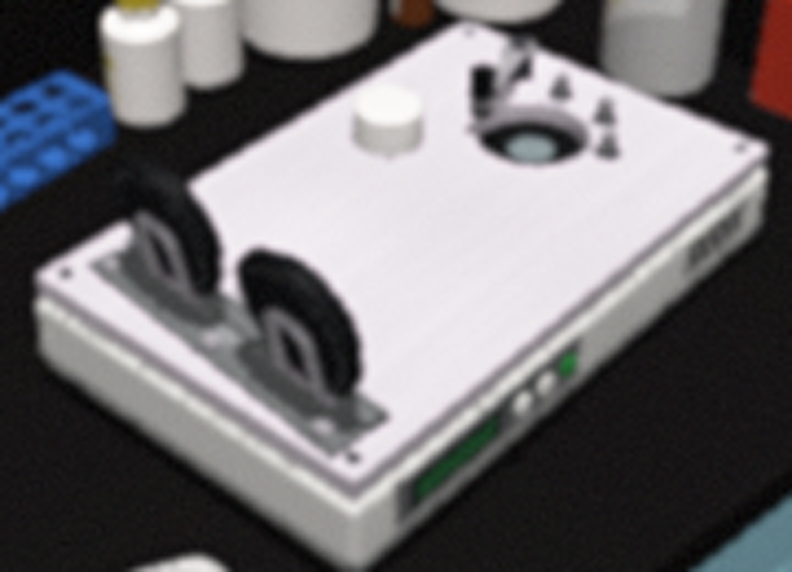

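The white standard is the stand's -x place, the lower left one in the top crop at (95,195). The dark one is at (205,100). Retainer: knob at crop (410,342), pivot (490,385), partly closed, in front of the port.

```bash
cat > h.py <<'E'
import numpy as np
from cell import env
from scipy.optimize import least_squares
from scipy.spatial.transform import Rotation as Ro
def proj(n,X):
    c=env.camera_params(n);p=np.asarray(X)@c["R"].T+c["t"];return np.c_[c["fx"]*p[:,0]/p[:,2]+c["cx"],c["fy"]*p[:,1]/p[:,2]+c["cy"]]
def unproj(n,uv,z):
    c=env.camera_params(n);uv=np.atleast_2d(uv);d=np.c_[(uv[:,0]-c["cx"])/c["fx"],(uv[:,1]-c["cy"])/c["fy"],np.ones(len(uv))]@c["R"]
    o=-c["R"].T@c["t"];return o+d*((z-o[2])/d[:,2])[:,None]
def rot(a):return np.array([[np.cos(a),-np.sin(a)],[np.sin(a),np.cos(a)]])
E
python3 - <<'E'
from h import *
ct=lambda p:np.array(p)/(600/180)+[255,125]
cs=lambda p:np.array(p)/4.4+[240,155]
L=np.array([[115,290],[115,-80],[-115,-80],[-115,290]])/1e3
T=ct([(226,20),(577,350),(371,575),(16,233)]);S=cs([(470,22),(768,150),(355,495),(38,275)])
LS=L[[1,2,3,0]]
def pts(q,l,z=.07):return np.c_[l@rot(q[2]).T+q[:2],np.full(len(l),z)]
P0=unproj("top",ct([(396,388)]),.07)[0];print("port top",P0,unproj("side",cs([(533,135)]),.07))
def f(q):return np.r_[(proj("top",pts(q,L))-T).ravel(),(proj("side",pts(q,LS))-S).ravel()]
r=least_squares(f,[P0[0],P0[1],0.7]);
r=min((least_squares(f,[P0[0],P0[1],a]) for a in(-2,-.7,.7,2)),key=lambda r:r.cost)
q=r.x;print(q,np.degrees(q[2]),r.fun.round(1))
loc=lambda W:(W[:,:2]-q[:2])@rot(q[2])
print("cap",loc(unproj("top",ct([(396,271)]),.094)),"knob",loc(unproj("top",ct([(411,342)]),.1115)),loc(unproj("side",cs([(484,72)]),.1115)),"piv",loc(unproj("top",ct([(490,384)]),.09)))
print("port",loc(unproj("top",ct([(396,388)]),.07)),"pins",loc(unproj("top",ct([(454,418),(416,449),(367,443),(452,352)]),.085)))
print("tops",loc(unproj("top",ct([(110,160),(235,60)]),.156)))
print("beaker",unproj("top",[(231,163)],.07))
E
```

```text
port top [ 0.39882574 -0.2900674   0.07      ] [[ 0.39958335 -0.28545433  0.07      ]]
[ 0.3990377  -0.28902222 -0.77495917] -44.40188980590048 [-0.9  0.3 -0.6  0.4 -1.  -0.  -0.5 -0.2 -0.7 -0.4  0.  -0.6  0.2 -2.7
 -0.2 -0. ]
cap [[0.06133066 0.06078516]] knob [[0.02807821 0.01853887]] [[0.02451924 0.02017164]] piv [[ 0.04892541 -0.04687244]]
port [[ 0.00057986 -0.00089503]] pins [[ 0.01269735 -0.04536976]
 [-0.02351087 -0.04049003]
 [-0.04542875 -0.01130668]
 [ 0.04753052 -0.01115794]]
tops [[-0.0310183   0.26059892]
 [ 0.08097054  0.24721499]]
beaker [[0.60217874 0.07165416 0.07      ]]
```

Run:
```python
from h import *
q=np.array([.399,-.289,np.radians(-44.4)])
ct=lambda p:np.array(p)/(600/180)+[255,125]
cs=lambda p:np.array(p)/4.4+[240,155]
loc=lambda W:((W[:,:2]-q[:2])@rot(q[2])*1e3).round(1)
print("front corners top (-x,+x)",loc(unproj("top",ct([(71,252),(263,88)]),.071)))
print("side front -x, rear -x, rear +x",loc(unproj("side",cs([(387,415),(338,450),(95,265)]),.071)))
# predict discs for candidate stand pose
def outline(xc,yc,yaw,k):
    # disc centre 43mm up, leaning back .2; spigot toward -y
    a=np.linspace(0,2*np.pi,60);ax=rot(yaw)
    out=[]
    for r,s in((.042,0.),(.042,.008),(.028,-.006)):
        n=np.array([0,np.cos(.2),-np.sin(.2)])  # back normal
        u=np.array([1,0,0]);v=np.array([0,np.sin(.2),np.cos(.2)])
        p=s*n+r*(np.cos(a)[:,None]*u+np.sin(a)[:,None]*v);p[:,0]+=k*.052
        l=p[:,:2]@ax.T+[xc,yc];out.append(np.c_[l@rot(q[2]).T+q[:2],p[:,2]+.113])
    return out
import cv2
for n,tf,im,name in(("top",lambda p:(p-[255,125])*(600/180),"c1","o1"),("side",lambda p:(p-[240,155])*4.4,"c2","o2")):
    I=cv2.imread(f"pics/{im}.png")
    for k in(-1,1):
        for o,c in zip(outline(0.022,.247,0.0,k),((0,0,255),(0,255,0),(255,0,0))):
            cv2.polylines(I,[tf(proj(n,o)).astype(int)],True,c,1)
    cv2.imwrite(f"pics/{name}.png",I)
a=cv2.imread("pics/o1.png")[0:300,0:300];b=cv2.imread("pics/o2.png")[130:480,20:420]
cv2.imwrite("pics/o.png",np.hstack([cv2.resize(a,(350,350)),b]))
```

```text
front corners top (-x,+x) [[-95.8 248.1]
 [ 97.8 230.8]]
side front -x, rear -x, rear +x [[-96.7 247.2]
 [-95.1 280.5]
 [ 97.3 264.4]]
```

View pics/o.png

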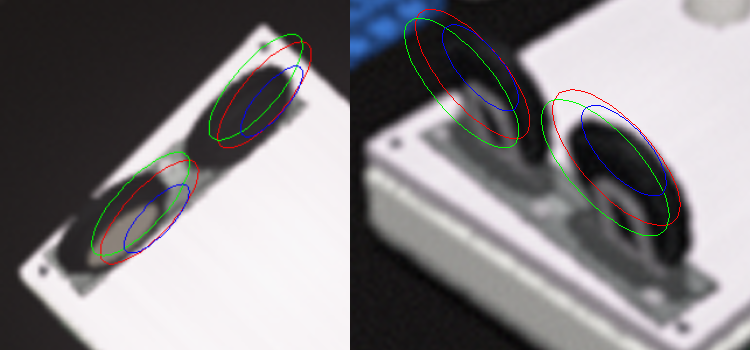

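Run:
```python
from h import *
q=np.array([.399,-.289,np.radians(-44.4)])
ct=lambda p:np.array(p)/(600/180)+[255,125]
cs=lambda p:np.array(p)/4.4+[240,155]
loc=lambda W:((W[:,:2]-q[:2])@rot(q[2])*1e3).round(1)
print("tile centre approx",loc(unproj("top",ct([(106,202)]),.114)))
# back-face centres side: outline extents: white disc x 242..360,y 250..398 -> centre ; 
print("side backs",loc(unproj("side",cs([(301,324)]),.112)))
print("top extents white: ends of ellipse",loc(unproj("top",ct([(50,228),(143,158),(250,65),(162,140)]),.113)))
p=lambda l,z:np.r_[np.array(l)@rot(q[2]).T+q[:2],z].round(4)
for l in([-.052,.26],[-.052,.3],[0,0],[.047,-.047],[.026,.019]):print(l,p(l,.1))
```

```text
tile centre approx [[-52.  248.8]]
side backs [[-53.2 260.3]]
top extents white: ends of ellipse [[-93.8 264.9]
 [ -9.9 252.2]
 [ 95.  243.9]
 [  9.4 251.5]]
[-0.052, 0.26] [ 0.5438 -0.0669  0.1   ]
[-0.052, 0.3] [ 0.5717 -0.0383  0.1   ]
[0, 0] [ 0.399 -0.289  0.1  ]
[0.047, -0.047] [ 0.3997 -0.3555  0.1   ]
[0.026, 0.019] [ 0.4309 -0.2936  0.1   ]
```

```bash
cat >> h.py <<'E'
q=np.array([.399,-.289,np.radians(-44.4)])
loc=lambda W:((np.atleast_2d(W)[:,:2]-q[:2])@rot(q[2])*1e3).round(1)
def wd(l):return np.array(l)/1e3@rot(q[2]).T+q[:2]
def state():
    o=env.get_obs();print("t",round(o["time_s"],2),"loc",loc(o["tool_pos"])[0],"z",round(o["tool_pos"][2],4),"rot",o["tool_rot"].round(1),"F",o["force"].round(1),"g",round(o["grip_width"],4),"q7",o["qpos"][[0,6]].round(0));return o
def go(x,y,z,yaw=None):
    "tool-axis shift to local x,y mm, world z m; yaw in local degrees of tool x"
    o=state();R=Ro.from_euler("xyz",o["tool_rot"],degrees=True)
    w=(yaw-44.4-o["tool_rot"][2]+180)%360-180 if yaw is not None else 0
    R2=Ro.from_euler("z",w,degrees=True)*R
    d=np.r_[wd([x,y]),z]-o["tool_pos"]
    print("turn about tool z",round(-w,1),"shift BEFORE turn",(R.inv().apply(d)*1e3).round(1),"shift AFTER turn",(R2.inv().apply(d)*1e3).round(1))
E
python3 - <<'E'
from h import *
print("bottles base side",loc(unproj("side",[(310,163),(355,155),(335,158),(391,173),(272,182),(288,172)],0)))
print("tops z.2",loc(unproj("top",[(495,180),(523,245),(452,157),(475,220),(458,293)],.15)))
go(5,19,.16,0)
E
```

```text
bottles base side [[ 265.2  -81.2]
 [ 187.4 -223.9]
 [ 225.1 -162.1]
 [  30.8 -206.5]
 [ 272.9   80.5]
 [ 278.5    7.1]]
tops z.2 [[ 294.8  -99.7]
 [ 225.3 -246.3]
 [ 265.4    9.9]
 [ 191.5 -127.9]
 [  39.9 -209.8]]
t 0.1 loc [  84.5 -380.7] z 0.2216 rot [ 1.80e+02  1.00e-01 -7.27e+01] F [-0.4 -0.5  0.5] g 0.087 q7 [74. -3.]
turn about tool z -28.3 shift BEFORE turn [-259.5 -314.2   62. ] shift AFTER turn [ -79.4 -399.7   61.7]
```

>>> carry_out:
  plan:
    - {"grip":1,"dp":[0,0,-0.012],"rotation":[0,0,-7.1]}
    - {"grip":1,"dp":[0,0,-0.012],"rotation":[0,0,-7.1]}
    - {"grip":1,"dp":[0,0,-0.012],"rotation":[0,0,-7.1]}
    - {"grip":1,"dp":[0,0,-0.012],"rotation":[0,0,-7.0]}
    - {"grip":1,"dp":[-0.02,-0.036,0],"rotation":[0,0,0]}
    - {"grip":1,"dp":[-0.02,-0.036,0],"rotation":[0,0,0]}
    - {"grip":1,"dp":[-0.02,-0.036,0],"rotation":[0,0,0]}
    - {"grip":1,"dp":[-0.02,-0.036,0],"rotation":[0,0,0]}
  force: 20

```text
time_s: 0.77
tool_pos: [0.2293, -0.4613, 0.2623]
tool_rot: [-179.8, 0.8, -44.2]
force: [1.2, 1.0, 0.5]
grip_width: 0.0414
```

```bash
python3 -c "
from h import *
go(3,17,.26,0)"
```

```text
t 0.77 loc [  -0.7 -241.8] z 0.2623 rot [-179.8    0.8  -44.2] F [1.2 1.  0.5] g 0.0414 q7 [72. 16.]
turn about tool z 0.2 shift BEFORE turn [   4.7 -258.8    3.3] shift AFTER turn [   3.8 -258.8    3.3]
```

>>> carry_out:
  plan:
    - {"grip":1,"dp":[-0.001,-0.037,0.01],"rotation":[0,0,0]}
    - {"grip":1,"dp":[0,-0.037,0.01],"rotation":[0,0,0]}
    - {"grip":1,"dp":[0,-0.037,0.015],"rotation":[0,0,0]}
    - {"grip":1,"dp":[0,-0.037,0.015],"rotation":[0,0,0]}
    - {"grip":1,"dp":[0,-0.037,0.015],"rotation":[0,0,0]}
    - {"grip":1,"dp":[0,-0.037,0.015],"rotation":[0,0,0]}
    - {"grip":1,"dp":[0,-0.033,0.02],"rotation":[0,0,0]}
    - {"grip":1,"dp":[0,0,0],"rotation":[0,0,0]}

```text
time_s: 1.43
tool_pos: [0.4118, -0.2592, 0.1596]
tool_rot: [-179.9, 0.7, -44.0]
force: [-1.2, 0.1, 0.3]
grip_width: 0.0005
```

```bash
python3 -c "
from h import *
go(-3,13,.098,0)"
```

```text
t 1.43 loc [-11.7  30.3] z 0.1596 rot [-179.9    0.7  -44. ] F [-1.2  0.1  0.3] g 0.0005 q7 [ 56. -16.]
turn about tool z 0.4 shift BEFORE turn [ 9.3 17.5 61.5] shift AFTER turn [ 9.4 17.4 61.5]
```

>>> carry_out:
  plan:
    - {"grip":1,"dp":[0.008,0.017,0.02],"rotation":[0,0,0]}
    - {"grip":1,"dp":[0.001,0,0.02],"rotation":[0,0,0]}
    - {"grip":1,"dp":[0,0,0.015],"rotation":[0,0,0]}
    - {"grip":1,"dp":[0,0,0.005],"rotation":[0,0,0]}
    - {"grip":1,"dp":[0,0,0],"rotation":[0,0,0]}

```text
time_s: 1.85
tool_pos: [0.4069, -0.2731, 0.0955]
tool_rot: [-179.9, 0.9, -43.4]
force: [0.2, -0.2, -0.2]
grip_width: 0.0005
```

```bash
python3 -c "
from h import *
import cv2
go(-3,13,.098,0)
a=env.read_camera('top')[205:275,340:440,::-1];b=env.read_camera('side')[140:210,320:420,::-1]
cv2.imwrite('pics/k1.png',np.vstack([cv2.resize(x,(420,294),interpolation=2) for x in(a,b)]))"
```

```text
t 1.85 loc [-5.5 16.9] z 0.0955 rot [-179.9    0.9  -43.4] F [ 0.2 -0.2 -0.2] g 0.0005 q7 [ 57. -15.]
turn about tool z 1.0 shift BEFORE turn [ 2.4  4.  -2.5] shift AFTER turn [ 2.4  3.9 -2.5]
```

View pics/k1.png

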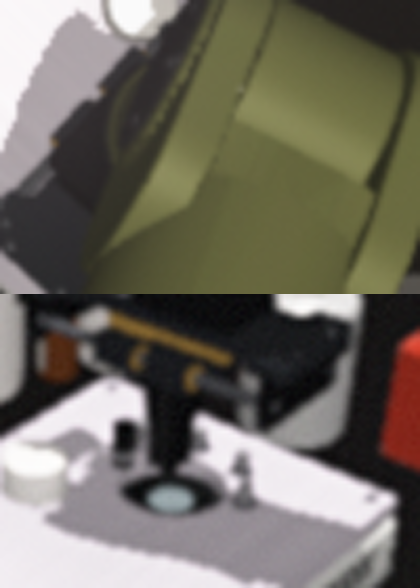

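>>> carry_out:
  plan:
    - {"grip":1,"dp":[0.009,0.003,-0.002],"rotation":[0,0,0.8]}
    - {"grip":1,"dp":[0.01,0,0],"rotation":[0,0,0]}
    - {"grip":1,"dp":[0.01,0,0],"rotation":[0,0,0]}
    - {"grip":1,"dp":[0.01,0,0],"rotation":[0,0,0]}
    - {"grip":1,"dp":[0.01,0.001,0],"rotation":[0,0,0]}
    - {"grip":1,"dp":[0.01,0.002,0],"rotation":[0,0,0]}
    - {"grip":1,"dp":[0.01,0.003,0],"rotation":[0,0,0]}
    - {"grip":1,"dp":[0.006,0.002,0],"rotation":[0,0,0]}

```text
time_s: 2.62
tool_pos: [0.459, -0.3424, 0.1047]
tool_rot: [-180.0, 0.4, -44.5]
force: [-4.4, 0.3, -0.2]
grip_width: 0.0005
```

```bash
python3 -c "
from h import *
go(68,7,.0975,0)"
```

```text
t 2.62 loc [80.3  3.9] z 0.1047 rot [-180.     0.4  -44.5] F [-4.4  0.3 -0.2] g 0.0005 q7 [ 56. -16.]
turn about tool z -0.1 shift BEFORE turn [-12.2  -3.1   7.3] shift AFTER turn [-12.2  -3.1   7.3]
```

>>> carry_out:
  plan:
    - {"grip":1,"dp":[-0.006,0,0],"rotation":[0,0,0]}
    - {"grip":1,"dp":[0,0,-0.03],"rotation":[0,0,0]}
    - {"grip":1,"dp":[0,0,-0.035],"rotation":[0,0,0]}
    - {"grip":1,"dp":[0,0,-0.035],"rotation":[0,0,0]}
    - {"grip":1,"dp":[-0.015,-0.035,-0.01],"rotation":[0,0,0]}
    - {"grip":1,"dp":[-0.015,-0.035,0],"rotation":[0,0,0]}
    - {"grip":1,"dp":[-0.015,-0.035,0],"rotation":[0,0,0]}
    - {"grip":1,"dp":[0,0,0],"rotation":[0,0,0]}

```text
time_s: 3.28
tool_pos: [0.5006, -0.2329, 0.2245]
tool_rot: [-179.6, -0.2, -45.2]
force: [1.2, 1.6, 0.4]
grip_width: 0.0005
```

```bash
python3 -c "
from h import *
import cv2
go(-56,305,.2,-5)
a=env.read_camera('top')[125:305,255:435,::-1];b=env.read_camera('side')[140:230,320:440,::-1]
cv2.imwrite('pics/k2.png',np.hstack([cv2.resize(a,(400,400),interpolation=2),cv2.resize(b,(400,400),interpolation=2)]))"
```

```text
t 3.28 loc [ 33.3 111.2] z 0.2245 rot [-179.6   -0.2  -45.2] F [1.2 1.6 0.4] g 0.0005 q7 [ 50. -26.]
turn about tool z 4.2 shift BEFORE turn [ -92.  -192.4   25.6] shift AFTER turn [-105.9 -185.1   25.6]
```

View pics/k2.png

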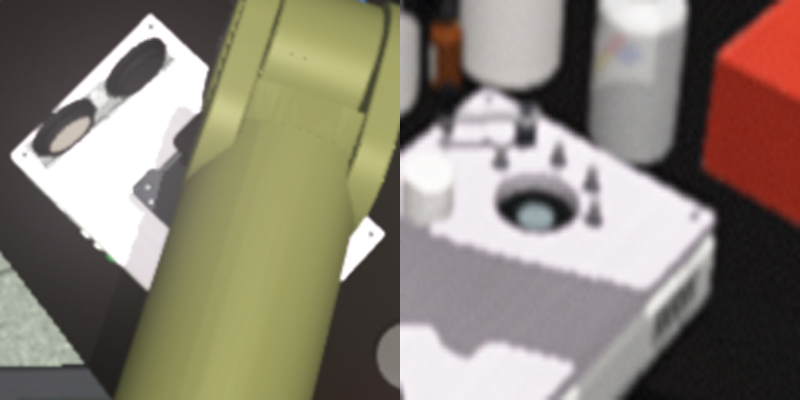

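The retainer is wide open, with its arm pointing away from the port, and both standards are still standing. Next I go behind the white one.

>>> carry_out:
  plan:
    - {"grip":1,"dp":[-0.015,-0.026,0],"rotation":[0,0,4]}
    - {"grip":1,"dp":[-0.017,-0.03,0],"rotation":[0,0,0]}
    - {"grip":1,"dp":[-0.017,-0.03,0],"rotation":[0,0,0]}
    - {"grip":1,"dp":[-0.017,-0.03,0],"rotation":[0,0,0]}
    - {"grip":1,"dp":[-0.017,-0.03,0],"rotation":[0,0,0]}
    - {"grip":1,"dp":[-0.012,-0.025,0],"rotation":[0,0,0]}
    - {"grip":1,"dp":[-0.003,-0.01,0],"rotation":[0,0,0]}
    - {"grip":1,"dp":[0,0,0],"rotation":[0,0,0]}

```text
time_s: 4.05
tool_pos: [0.5714, -0.0546, 0.2229]
tool_rot: [180.0, -0.5, -51.0]
force: [-0.3, 0.3, 1.0]
grip_width: 0.0003
```

```bash
python3 -c "
from h import *
go(-49,305,.135,-5)"
```

```text
t 4.05 loc [-40.8 288. ] z 0.2229 rot [180.   -0.5 -51. ] F [-0.3  0.3  1. ] g 0.0003 q7 [ 35. -54.]
turn about tool z -1.6 shift BEFORE turn [-10.9 -15.9  87.8] shift AFTER turn [-10.4 -16.2  87.8]
```

>>> carry_out:
  plan:
    - {"grip":1,"dp":[-0.009,-0.016,0],"rotation":[0,0,-1.6]}
    - {"grip":1,"dp":[0,0,0],"rotation":[0,0,0]}
    - {"grip":1,"dp":[0,0,0.025],"rotation":[0,0,0]}
    - {"grip":1,"dp":[0,0,0.025],"rotation":[0,0,0]}
    - {"grip":1,"dp":[0,0,0.022],"rotation":[0,0,0]}
    - {"grip":1,"dp":[0,0,0.01],"rotation":[0,0,0]}
    - {"grip":1,"dp":[0,0,0],"rotation":[0,0,0]}

```text
time_s: 4.63
tool_pos: [0.5774, -0.0565, 0.1384]
tool_rot: [179.6, -0.9, -50.4]
force: [-1.0, -0.3, -0.1]
grip_width: 0.0004
```

```bash
python3 -c "
from h import *
go(-49,305,.135,-5)
import cv2
a=env.read_camera('top')[125:225,245:375,::-1];b=env.read_camera('side')[155:275,240:360,::-1]
cv2.imwrite('pics/k3.png',np.hstack([cv2.resize(a,(400,308),interpolation=2),cv2.resize(b,(308,308),interpolation=2)]))"
```

```text
t 4.63 loc [-35.2 291. ] z 0.1384 rot [179.6  -0.9 -50.4] F [-1.  -0.3 -0.1] g 0.0004 q7 [ 34. -57.]
turn about tool z -1.0 shift BEFORE turn [-15.2 -12.5   3.1] shift AFTER turn [-15.  -12.8   3.1]
```

View pics/k3.png

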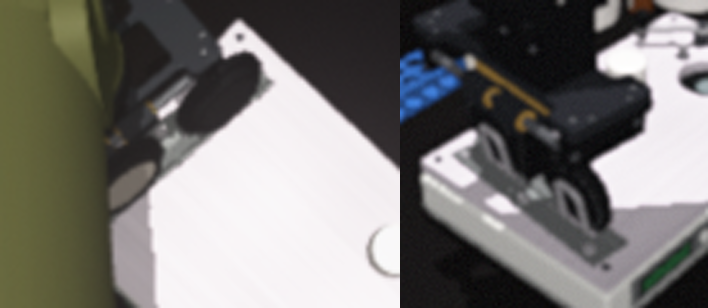

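>>> carry_out:
  plan:
    - {"grip":1,"dp":[-0.007,-0.003,0.002],"rotation":[0,0,-1]}
    - {"grip":1,"dp":[-0.006,-0.003,0],"rotation":[0,0,0]}
    - {"grip":1,"dp":[0,0,0],"rotation":[0,0,0]}
    - {"grip":1,"dp":[0,0,0],"rotation":[0,0,0]}

```text
time_s: 5.07
tool_pos: [0.5773, -0.0418, 0.143]
tool_rot: [-180.0, -1.4, -49.4]
force: [0.6, -1.1, -0.2]
grip_width: 0.0003
```

```bash
python3 -c "
from h import *
go(-48,292,.135,-5)"
```

```text
t 5.07 loc [-45.6 301.4] z 0.143 rot [-180.    -1.4  -49.4] F [ 0.6 -1.1 -0.2] g 0.0003 q7 [ 33. -57.]
turn about tool z -0.0 shift BEFORE turn [-1.8  9.6  7.9] shift AFTER turn [-1.8  9.6  7.9]
```

>>> carry_out:
  plan:
    - {"grip":1,"dp":[-0.001,0.005,0.009],"rotation":[0,1,0]}
    - {"grip":1,"dp":[0,0.01,0],"rotation":[0,0,0]}
    - {"grip":1,"dp":[0,0.01,0],"rotation":[0,0,0]}
    - {"grip":1,"dp":[0,0.01,0],"rotation":[0,0,0]}

```text
time_s: 5.4
tool_pos: [0.5518, -0.0616, 0.1368]
tool_rot: [-179.7, -2.5, -49.1]
force: [-0.1, -0.2, 0.4]
grip_width: 0.0003
```

```bash
python3 -c "
from h import *
go(-52,247,.135,-5)"
```

```text
t 5.4 loc [-50.  269.4] z 0.1368 rot [-179.7   -2.5  -49.1] F [-0.1 -0.2  0.4] g 0.0003 q7 [ 36. -54.]
turn about tool z 0.3 shift BEFORE turn [-0.3 22.5  1.6] shift AFTER turn [-0.2 22.5  1.6]
```

>>> carry_out:
  plan:
    - {"grip":1,"dp":[0,0.008,0.001],"rotation":[0,-1.5,0]}
    - {"grip":1,"dp":[0,0.01,0],"rotation":[0,-1,0]}
    - {"grip":1,"dp":[0,0.005,0],"rotation":[0,0,0]}
    - {"grip":1,"dp":[0,0,0],"rotation":[0,0,0]}
    - {"grip":1,"dp":[0,0,0],"rotation":[0,0,0]}

```text
time_s: 5.82
tool_pos: [0.5306, -0.083, 0.138]
tool_rot: [-179.8, -0.2, -49.4]
force: [-0.2, 0.4, 0.9]
grip_width: 0.0006
```

```bash
python3 -c "
from h import *
go(-52,247,.135,-5)
import cv2
a=env.read_camera('top')[125:305,255:435,::-1];b=env.read_camera('side')[155:285,240:420,::-1]
cv2.imwrite('pics/k4.png',np.hstack([cv2.resize(a,(360,360),interpolation=2),cv2.resize(b,(432,360),interpolation=2)]))"
```

```text
t 5.82 loc [-50.  239.3] z 0.138 rot [-179.8   -0.2  -49.4] F [-0.2  0.4  0.9] g 0.0006 q7 [ 40. -49.]
turn about tool z -0.0 shift BEFORE turn [-2.6 -7.5  3. ] shift AFTER turn [-2.6 -7.5  3. ]
```

View pics/k4.png

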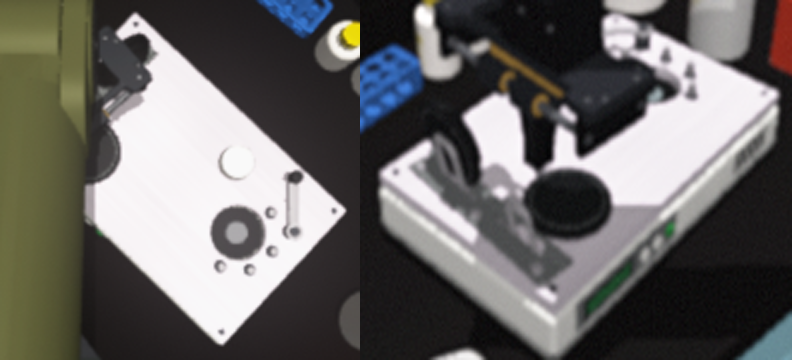

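```bash
python3 -c "
from h import *
print(loc(unproj('side',[((568-360)/2.4+240,203/2.769+155)],.086)), 'edge',loc(unproj('top',[(255+60,125+76)],.086)))
g=lambda x,y:[((x-360)/2.4+240,y/2.769+155)]
print([loc(unproj('side',g(*p),.086)) for p in((524,202),(611,203),(568,169),(568,232))])
go(-50,285,.2,10)"
```

```text
[[-61.  210.7]] edge [[-29.5 175.5]]
[array([[-30. , 236.8]]), array([[-90.5, 184.2]]), array([[-32.3, 177.7]]), array([[-83.7, 236.6]])]
t 5.92 loc [-50.3 239.9] z 0.1379 rot [-1.798e+02 -1.000e-01 -4.940e+01] F [-0.3  0.5 -0.5] g 0.0004 q7 [ 39. -49.]
turn about tool z -15.0 shift BEFORE turn [ -3.4 -45.2 -61.9] shift AFTER turn [  8.3 -44.6 -61.9]
```

White lies flat, back up, with its centre near (-60,210) in port coordinates. Dark is standing and the cap is untouched. Next I straddle the hoop with the fingers half open and go down behind the disc.

>>> carry_out:
  plan:
    - {"grip":1,"dp":[0,0,-0.02],"rotation":[0,0,0]}
    - {"grip":0.42,"dp":[0,-0.005,-0.015],"rotation":[0,0,0]}
    - {"grip":0.42,"dp":[0,-0.01,0],"rotation":[0,0,0]}
    - {"grip":0.42,"dp":[0,-0.008,0],"rotation":[0,0,0]}
    - {"grip":0.42,"dp":[0,0,0],"rotation":[0,0,0]}
    - {"grip":0.42,"dp":[0,0,0],"rotation":[0,0,0]}

```text
time_s: 6.42
tool_pos: [0.5497, -0.0625, 0.1722]
tool_rot: [-179.7, -0.0, -49.1]
force: [-0.7, -0.4, 0.1]
grip_width: 0.0257
```

```bash
python3 -c "
from h import *
go(-51,262,.081,-5)"
```

```text
t 6.42 loc [-50.8 267.3] z 0.1722 rot [-179.7   -0.   -49.1] F [-0.7 -0.4  0.1] g 0.0257 q7 [ 38. -51.]
turn about tool z 0.3 shift BEFORE turn [ 0.1  5.7 91.2] shift AFTER turn [ 0.2  5.7 91.2]
```

>>> carry_out:
  plan:
    - {"grip":0.42,"dp":[0,0.004,0],"rotation":[0,0,0]}
    - {"grip":0.42,"dp":[0,0,0],"rotation":[0,0,0]}
    - {"grip":0.42,"dp":[0,0,0],"rotation":[0,0,0]}
    - {"grip":0.42,"dp":[0,0,0.015],"rotation":[0,0,0]}
    - {"grip":0.42,"dp":[0,0,0.015],"rotation":[0,0,0]}
    - {"grip":0.42,"dp":[0,0,0.005],"rotation":[0,0,0]}

```text
time_s: 6.92
tool_pos: [0.5455, -0.0656, 0.1345]
tool_rot: [-179.8, 0.0, -49.1]
force: [0.5, 0.1, 0.4]
grip_width: 0.0501
```

```bash
python3 -c "
from h import *
go(-51,262,.081,-5)"
```

```text
t 6.92 loc [-51.6 262.1] z 0.1345 rot [-179.8    0.   -49.1] F [0.5 0.1 0.4] g 0.0501 q7 [ 37. -51.]
turn about tool z 0.3 shift BEFORE turn [ 0.7  0.2 53.5] shift AFTER turn [ 0.7  0.2 53.5]
```

>>> carry_out:
  plan:
    - {"grip":0.42,"dp":[0.001,0,0.013],"rotation":[0,0,0]}
    - {"grip":0.42,"dp":[0,0,0.013],"rotation":[0,0,0]}
    - {"grip":0.42,"dp":[0,0,0.012],"rotation":[0,0,0]}
    - {"grip":0.42,"dp":[0,0,0.008],"rotation":[0,0,0]}
    - {"grip":0.42,"dp":[0,0,0],"rotation":[0,0,0]}
    - {"grip":0.42,"dp":[0,0,0],"rotation":[0,0,0]}

```text
time_s: 7.42
tool_pos: [0.5445, -0.0674, 0.084]
tool_rot: [-180.0, 0.2, -49.2]
force: [0.1, -0.0, 0.1]
grip_width: 0.0504
```

```bash
python3 -c "
from h import *
go(-51,250,.081,-5)"
```

```text
t 7.42 loc [-51.1 260.1] z 0.084 rot [-180.     0.2  -49.2] F [ 0.1 -0.   0.1] g 0.0504 q7 [ 37. -53.]
turn about tool z 0.2 shift BEFORE turn [ 0.9 10.1  3. ] shift AFTER turn [ 0.9 10.1  3. ]
```

>>> carry_out:
  plan:
    - {"grip":0.42,"dp":[0,0,0.003],"rotation":[0,0,0]}
    - {"grip":0.42,"dp":[0,0.004,0.0005],"rotation":[0,0,0]}
    - {"grip":0.42,"dp":[0,0.006,0.0005],"rotation":[0,0,0]}
    - {"grip":0.42,"dp":[0,0.006,0.0005],"rotation":[0,0,0]}
    - {"grip":0.42,"dp":[0,0.006,0.0005],"rotation":[0,0,0]}

```text
time_s: 7.83
tool_pos: [0.5295, -0.0811, 0.0808]
tool_rot: [-179.7, -0.0, -49.0]
force: [0.7, -0.1, 0.1]
grip_width: 0.0508
```

```bash
python3 -c "
from h import *
go(-51,220,.079,-5)"
```

```text
t 7.83 loc [-52.2 239.9] z 0.0808 rot [-179.7   -0.   -49. ] F [ 0.7 -0.1  0.1] g 0.0508 q7 [ 39. -51.]
turn about tool z 0.4 shift BEFORE turn [ 2.8 19.7  1.7] shift AFTER turn [ 2.9 19.7  1.7]
```

>>> carry_out:
  plan:
    - {"grip":0.42,"dp":[0,0.006,0.001],"rotation":[0,0,0]}
    - {"grip":0.42,"dp":[0,0.006,0.0005],"rotation":[0,0,-3]}
    - {"grip":0.42,"dp":[0,0.006,0.0005],"rotation":[0,0,-3]}
    - {"grip":0.42,"dp":[0,0.006,0.001],"rotation":[0,0,-3]}
    - {"grip":0.42,"dp":[0,0.006,0.0005],"rotation":[0,0,-3]}
    - {"grip":0.42,"dp":[0,0.006,0.001],"rotation":[0,0,-3]}
    - {"grip":0.42,"dp":[0,0.006,0.0005],"rotation":[0,0,-2]}

```text
time_s: 8.42
tool_pos: [0.5015, -0.1118, 0.0795]
tool_rot: [-179.3, -0.5, -31.3]
force: [1.0, 1.7, 2.1]
grip_width: 0.0504
```

```bash
python3 -c "
from h import *
go(-11,42,.078,14)"
```

```text
t 8.42 loc [-50.7 198.3] z 0.0795 rot [-179.3   -0.5  -31.3] F [1.  1.7 2.1] g 0.0504 q7 [ 45. -28.]
turn about tool z -0.9 shift BEFORE turn [  3.3 161.3  -0.4] shift AFTER turn [  0.7 161.3  -0.5]
```

>>> carry_out:
  plan:
    - {"grip":0.42,"dp":[0,0.006,0.002],"rotation":[0,0,0]}
    - {"grip":0.42,"dp":[0,0.009,0.0005],"rotation":[0,0,0]}
    - {"grip":0.42,"dp":[0,0.009,0.0005],"rotation":[0,0,0]}
    - {"grip":0.42,"dp":[0,0.009,0.0005],"rotation":[0,0,0]}
    - {"grip":0.42,"dp":[0,0.009,0.0005],"rotation":[0,0,0]}
    - {"grip":0.42,"dp":[0,0.009,0.0005],"rotation":[0,0,0]}
    - {"grip":0.42,"dp":[0,0.009,0.0005],"rotation":[0,0,0]}
    - {"grip":0.42,"dp":[0,0.005,0],"rotation":[0,0,0]}

```text
time_s: 9.08
tool_pos: [0.4674, -0.1716, 0.0763]
tool_rot: [-179.0, -0.9, -31.5]
force: [1.6, 3.7, 3.3]
grip_width: 0.0504
```

```bash
python3 -c "
from h import *
go(-11,42,.077,14)
import cv2
a=env.read_camera('top')[125:305,255:435,::-1];b=env.read_camera('side')[140:270,260:440,::-1]
cv2.imwrite('pics/k5.png',np.hstack([cv2.resize(a,(360,360),interpolation=2),cv2.resize(b,(432,360),interpolation=2)]))"
```

```text
t 9.08 loc [-33.3 131.8] z 0.0763 rot [-179.    -0.9  -31.5] F [1.6 3.7 3.3] g 0.0504 q7 [ 51. -18.]
turn about tool z -1.1 shift BEFORE turn [ 1.6 92.4 -2.2] shift AFTER turn [-0.1 92.5 -2.3]
```

View pics/k5.png

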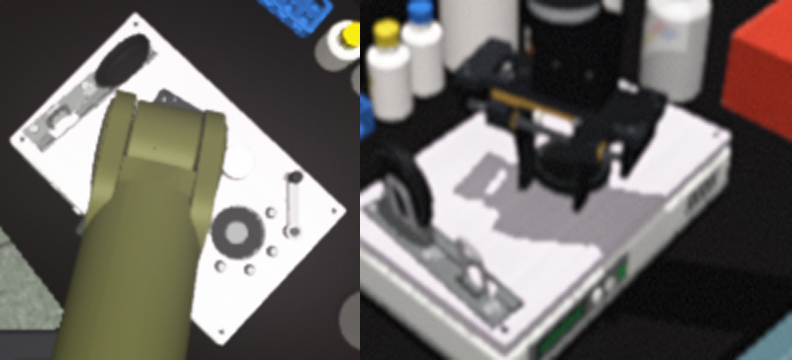

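The disc sits in the fingers and is on course, clear of the cap. Dark is still standing.

>>> carry_out:
  plan:
    - {"grip":0.42,"dp":[0,0.007,0],"rotation":[0,0,0]}
    - {"grip":0.42,"dp":[0,0.009,0],"rotation":[0,0,0]}
    - {"grip":0.42,"dp":[0,0.009,0],"rotation":[0,0,0]}
    - {"grip":0.42,"dp":[0,0.009,0],"rotation":[0,0,0]}
    - {"grip":0.42,"dp":[0,0.009,0],"rotation":[0,0,0]}
    - {"grip":0.42,"dp":[0,0.009,0],"rotation":[0,0,0]}
    - {"grip":0.42,"dp":[0,0.008,0],"rotation":[0,0,0]}
    - {"grip":0.42,"dp":[0,0.005,0],"rotation":[0,0,0]}

```text
time_s: 9.85
tool_pos: [0.4301, -0.2308, 0.0746]
tool_rot: [-179.0, -0.8, -31.4]
force: [2.0, 2.8, 4.0]
grip_width: 0.0504
```

```bash
python3 -c "
from h import *
go(-11,42,.077,14)"
```

```text
t 9.85 loc [-18.5  63.4] z 0.0746 rot [-179.    -0.8  -31.4] F [2.  2.8 4. ] g 0.0504 q7 [57. -9.]
turn about tool z -1.0 shift BEFORE turn [ 2.6 22.5 -2.8] shift AFTER turn [ 2.2 22.5 -2.8]
```

>>> carry_out:
  plan:
    - {"grip":0.42,"dp":[0.001,0.005,-0.0005],"rotation":[0,0,0]}
    - {"grip":0.42,"dp":[0.001,0.005,-0.0005],"rotation":[0,0,0]}
    - {"grip":0.42,"dp":[0,0.005,0],"rotation":[0,0,0]}
    - {"grip":0.42,"dp":[0,0.004,0],"rotation":[0,0,0]}
    - {"grip":0.42,"dp":[0,0.003,0],"rotation":[0,0,0]}

```text
time_s: 10.27
tool_pos: [0.4217, -0.2535, 0.0751]
tool_rot: [-178.9, -1.1, -31.4]
force: [2.4, 1.2, -0.7]
grip_width: 0.0502
```

```bash
python3 -c "
from h import *
go(-11,42,.077,14)"
```

```text
t 10.27 loc [-8.6 41.3] z 0.0751 rot [-178.9   -1.1  -31.4] F [ 2.4  1.2 -0.7] g 0.0502 q7 [58. -6.]
turn about tool z -1.0 shift BEFORE turn [-2.2 -1.3 -1.9] shift AFTER turn [-2.1 -1.3 -1.9]
```

>>> carry_out:
  plan:
    - {"grip":0.42,"dp":[0,0.003,0],"rotation":[0,0,0]}
    - {"grip":0.42,"dp":[0,0.003,0],"rotation":[0,0,0]}
    - {"grip":0.42,"dp":[0,0,0],"rotation":[0,0,0]}

```text
time_s: 10.52
tool_pos: [0.4221, -0.2542, 0.0746]
tool_rot: [-178.3, -1.2, -31.3]
force: [1.2, 2.2, -1.1]
grip_width: 0.0503
```

```bash
python3 -c "
from h import *
go(-11,42,.077,14)
import cv2
b=env.read_camera('side')[145:215,310:430,::-1]
cv2.imwrite('pics/k6.png',cv2.resize(b,(720,420),interpolation=2))"
```

```text
t 10.52 loc [-7.8 41. ] z 0.0746 rot [-178.3   -1.2  -31.3] F [ 1.2  2.2 -1.1] g 0.0503 q7 [59. -5.]
turn about tool z -0.9 shift BEFORE turn [-2.8 -1.7 -2.4] shift AFTER turn [-2.8 -1.8 -2.4]
```

View pics/k6.png

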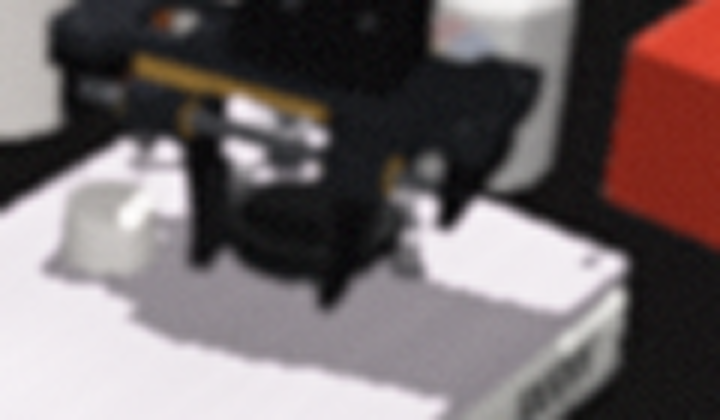

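>>> carry_out:
  plan:
    - {"grip":0.42,"dp":[0,-0.008,0],"rotation":[0,0,0]}
    - {"grip":0.42,"dp":[0,-0.003,-0.02],"rotation":[0,0,0]}
    - {"grip":1,"dp":[0,0,-0.03],"rotation":[0,0,0]}
    - {"grip":1,"dp":[0.02,-0.03,-0.03],"rotation":[0,0,0]}
    - {"grip":1,"dp":[0.03,-0.035,0],"rotation":[0,0,0]}
    - {"grip":1,"dp":[0.03,-0.035,0],"rotation":[0,0,0]}
    - {"grip":1,"dp":[0.03,-0.035,0],"rotation":[0,0,0]}
    - {"grip":1,"dp":[0.02,-0.03,0],"rotation":[0,0,0]}

```text
time_s: 11.23
tool_pos: [0.6017, -0.1879, 0.1544]
tool_rot: [-179.8, -0.2, -32.8]
force: [0.1, -1.2, 0.4]
grip_width: 0.0184
```

```bash
python3 -c "
from h import *
import cv2
print('knob',loc(unproj('top',[(402,213.5)],.1115)))
go(60,150,.18,0)
A=env.read_camera('top');B=env.read_camera('side')
cv2.imwrite('pics/tA.png',A[:,:,::-1]);cv2.imwrite('pics/sB.png',B[:,:,::-1])
t=np.linspace(0,2*np.pi,80)
out=[]
for n,I,x0,y0,w,h in(('top',A,335,195,90,90),('side',B,310,145,90,68)):
    s=400/w;J=cv2.resize(I[y0:y0+h,x0:x0+w,::-1],(400,int(h*s)),interpolation=2)
    for z,c in((.078,(0,255,0)),(.086,(0,0,255))):
        X=np.c_[wd(np.c_[42*np.cos(t),42*np.sin(t)]),np.full(80,z)]
        cv2.polylines(J,[((proj(n,X)-[x0,y0]+.5)*s).astype(int)],True,c,1)
    out.append(cv2.copyMakeBorder(J,0,400-J.shape[0],0,0,cv2.BORDER_CONSTANT))
cv2.imwrite('pics/k7.png',np.hstack(out))"
```

```text
knob [[93.   0.3]]
t 11.23 loc [ 74.1 214. ] z 0.1544 rot [-179.8   -0.2  -32.8] F [ 0.1 -1.2  0.4] g 0.0184 q7 [ 43. -27.]
turn about tool z 11.6 shift BEFORE turn [-26.7  59.8 -26. ] shift AFTER turn [-14.   63.9 -26. ]
```

View pics/k7.png

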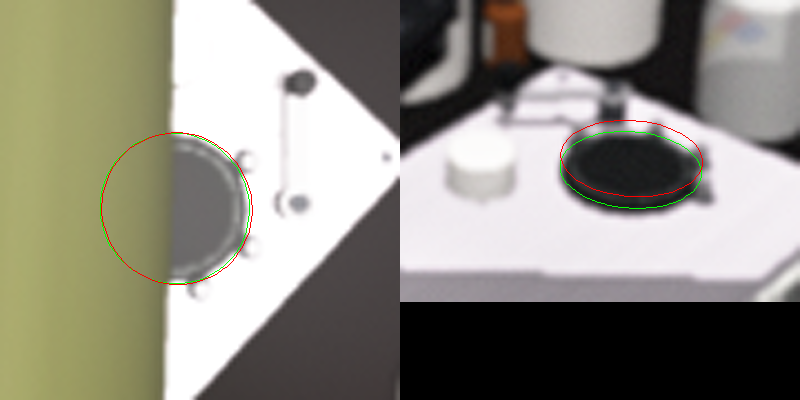

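Home: the top surface matches the flange-on-deck outline (green, z = 78 mm), concentric with the bore. All 12 pictures are used, so from here I check numerically. The knob is at (93,0). I go to its +x side to close the retainer.

>>> carry_out:
  plan:
    - {"grip":1,"dp":[0,0.01,-0.02],"rotation":[0,0,0]}
    - {"grip":1,"dp":[0,0.02,-0.02],"rotation":[0,0,6]}
    - {"grip":1,"dp":[0.005,0.03,0],"rotation":[0,0,5.5]}
    - {"grip":1,"dp":[0.008,0.03,0],"rotation":[0,0,0]}
    - {"grip":1,"dp":[0.008,0.03,0],"rotation":[0,0,0]}
    - {"grip":1,"dp":[0.008,0.03,0],"rotation":[0,0,0]}
    - {"grip":1,"dp":[0.008,0.02,0],"rotation":[0,0,0]}
    - {"grip":1,"dp":[0,0,0],"rotation":[0,0,0]}

```text
time_s: 12.0
tool_pos: [0.5064, -0.3419, 0.187]
tool_rot: [179.5, 0.9, -44.0]
force: [-0.8, -1.0, 0.4]
grip_width: 0.0002
```

```bash
python3 -c "
from h import *
go(121,-5,.12,0)"
```

```text
t 12.0 loc [113.8  37.3] z 0.187 rot [179.5   0.9 -44. ] F [-0.8 -1.   0.4] g 0.0002 q7 [ 56. -19.]
turn about tool z 0.4 shift BEFORE turn [ 8.  41.8 67.3] shift AFTER turn [ 8.3 41.7 67.3]
```

>>> carry_out:
  plan:
    - {"grip":1,"dp":[0.004,0.018,0],"rotation":[0,0,0]}
    - {"grip":1,"dp":[0.004,0.016,0],"rotation":[0,0,0]}
    - {"grip":1,"dp":[0,0.004,0],"rotation":[0,0,0]}
    - {"grip":1,"dp":[0,0,0],"rotation":[0,0,0]}
    - {"grip":1,"dp":[0,0,0],"rotation":[0,0,0]}

```text
time_s: 12.42
tool_pos: [0.4786, -0.3763, 0.1848]
tool_rot: [179.1, 1.4, -44.3]
force: [-0.1, -0.3, 0.5]
grip_width: 0.0004
```

```bash
python3 -c "
from h import *
go(121,-5,.1,0)"
```

```text
t 12.42 loc [118.   -6.7] z 0.1848 rot [179.1   1.4 -44.3] F [-0.1 -0.3  0.5] g 0.0004 q7 [ 58. -16.]
turn about tool z 0.1 shift BEFORE turn [ 5.1 -3.  84.7] shift AFTER turn [ 5.1 -3.  84.7]
```

>>> carry_out:
  plan:
    - {"grip":1,"dp":[0.004,0,0.01],"rotation":[0.9,1.4,0]}
    - {"grip":1,"dp":[0,0,0.02],"rotation":[0,0,0]}
    - {"grip":1,"dp":[0,0,0.02],"rotation":[0,0,0]}
    - {"grip":1,"dp":[0,0,0.014],"rotation":[0,0,0]}
    - {"grip":1,"dp":[0,0,0.006],"rotation":[0,0,0]}
    - {"grip":1,"dp":[0,0,0],"rotation":[0,0,0]}
    - {"grip":1,"dp":[0,0,0],"rotation":[0,0,0]}

```text
time_s: 13.0
tool_pos: [0.4873, -0.3688, 0.1137]
tool_rot: [-179.8, -0.1, -43.6]
force: [-0.5, -0.9, 0.4]
grip_width: 0.0004
```

```bash
python3 -c "
from h import *
go(121,-5,.098,0)"
```

```text
t 13.0 loc [118.9   4.8] z 0.1137 rot [-1.798e+02 -1.000e-01 -4.360e+01] F [-0.5 -0.9  0.4] g 0.0004 q7 [ 58. -16.]
turn about tool z 0.8 shift BEFORE turn [ 2.   9.8 15.7] shift AFTER turn [ 2.1  9.8 15.7]
```

>>> carry_out:
  plan:
    - {"grip":1,"dp":[0.001,0.009,0.008],"rotation":[0,0,0.8]}
    - {"grip":1,"dp":[0,0,0.008],"rotation":[0,0,0]}
    - {"grip":1,"dp":[-0.005,0,0],"rotation":[0,0,0]}
    - {"grip":1,"dp":[-0.006,0,0],"rotation":[0,0,0]}
    - {"grip":1,"dp":[-0.006,-0.003,0],"rotation":[0,0,0]}
    - {"grip":1,"dp":[-0.006,-0.003,0],"rotation":[0,0,0]}

```text
time_s: 13.5
tool_pos: [0.4757, -0.3572, 0.1006]
tool_rot: [-179.5, -1.0, -44.5]
force: [2.4, -0.4, -1.1]
grip_width: 0.0007
```

```bash
python3 -c "
from h import *
go(70,14,.098,0)"
```

```text
t 13.5 loc [102.5   5. ] z 0.1006 rot [-179.5   -1.   -44.5] F [ 2.4 -0.4 -1.1] g 0.0007 q7 [ 59. -17.]
turn about tool z -0.1 shift BEFORE turn [-32.6  -9.    2.1] shift AFTER turn [-32.5  -9.    2.1]
```

>>> carry_out:
  plan:
    - {"grip":1,"dp":[-0.007,-0.002,0.001],"rotation":[0,0,0]}
    - {"grip":1,"dp":[-0.007,-0.002,0.001],"rotation":[0,0,0]}
    - {"grip":1,"dp":[-0.007,-0.002,0],"rotation":[0,0,0]}
    - {"grip":1,"dp":[-0.007,-0.001,0],"rotation":[0,0,0]}
    - {"grip":1,"dp":[-0.007,0,0],"rotation":[0,0,0]}
    - {"grip":1,"dp":[-0.005,0,0],"rotation":[0,0,0]}

```text
time_s: 14.0
tool_pos: [0.4495, -0.3194, 0.0991]
tool_rot: [-179.5, -1.0, -44.4]
force: [1.1, -1.0, 0.4]
grip_width: 0.0003
```

```bash
python3 -c "
from h import *
go(40,10,.098,0)"
```

```text
t 14.0 loc [57.4 13.6] z 0.0991 rot [-179.5   -1.   -44.4] F [ 1.1 -1.   0.4] g 0.0003 q7 [ 59. -17.]
turn about tool z 0.0 shift BEFORE turn [-17.4   3.6   0.7] shift AFTER turn [-17.4   3.6   0.7]
```

>>> carry_out:
  plan:
    - {"grip":1,"dp":[-0.006,0.001,0],"rotation":[0,0,0]}
    - {"grip":1,"dp":[-0.006,0.002,0],"rotation":[0,0,0]}
    - {"grip":1,"dp":[-0.006,0.002,0],"rotation":[0,0,0]}
    - {"grip":1,"dp":[-0.005,0.003,0],"rotation":[0,0,0]}
    - {"grip":1,"dp":[-0.005,0.003,0],"rotation":[0,0,0]}

```text
time_s: 14.42
tool_pos: [0.418, -0.3061, 0.0983]
tool_rot: [-179.6, -1.0, -44.4]
force: [1.6, -0.7, 0.5]
grip_width: 0.0004
```

```bash
python3 -c "
from h import *
go(22,2,.098,0)"
```

```text
t 14.42 loc [25.6  1.1] z 0.0983 rot [-179.6   -1.   -44.4] F [ 1.6 -0.7  0.5] g 0.0004 q7 [ 61. -15.]
turn about tool z 0.0 shift BEFORE turn [-3.6 -0.9  0.2] shift AFTER turn [-3.6 -0.9  0.2]
```

>>> carry_out:
  plan:
    - {"grip":1,"dp":[-0.004,0,0],"rotation":[0,0,0]}
    - {"grip":1,"dp":[-0.004,0,0],"rotation":[0,0,0]}
    - {"grip":1,"dp":[-0.004,0,0],"rotation":[0,0,0]}

```text
time_s: 14.67
tool_pos: [0.4111, -0.3028, 0.0991]
tool_rot: [-179.6, -1.8, -44.5]
force: [13.5, -9.8, -12.2]
grip_width: 0.0002
```

```bash
python3 -c "
from h import *
go(22,2,.098,0)"
```

```text
t 14.67 loc [18.3 -1.4] z 0.0991 rot [-179.6   -1.8  -44.5] F [ 13.5  -9.8 -12.2] g 0.0002 q7 [ 62. -15.]
turn about tool z -0.1 shift BEFORE turn [ 3.7 -3.4  1.2] shift AFTER turn [ 3.7 -3.4  1.2]
```

The stop is felt: about 17 N, with the knob at the port's centre. Backing off and lifting clear.

>>> carry_out:
  plan:
    - {"grip":1,"dp":[0.008,0,0],"rotation":[0,0,0]}
    - {"grip":1,"dp":[0.008,0,0],"rotation":[0,0,0]}
    - {"grip":1,"dp":[0,0,-0.03],"rotation":[0,0,0]}
    - {"grip":1,"dp":[0,0,-0.04],"rotation":[0,0,0]}
    - {"grip":1,"dp":[0,0,-0.04],"rotation":[0,0,0]}
    - {"grip":1,"dp":[-0.02,0.02,-0.03],"rotation":[0,0,0]}
    - {"grip":1,"dp":[-0.02,0.035,0],"rotation":[0,0,0]}
    - {"grip":1,"dp":[-0.02,0.035,0],"rotation":[0,0,0]}

```text
time_s: 15.33
tool_pos: [0.317, -0.3294, 0.2411]
tool_rot: [-179.2, -1.1, -43.6]
force: [-0.8, -0.9, -0.1]
grip_width: 0.0005
```

>>> carry_out:
  plan:
    - {"grip":1,"dp":[-0.015,0.035,0],"rotation":[0,0,0]}
    - {"grip":1,"dp":[-0.015,0.035,0],"rotation":[0,0,0]}
    - {"grip":1,"dp":[-0.01,0.035,0],"rotation":[0,0,0]}
    - {"grip":1,"dp":[0,0.03,0],"rotation":[0,0,0]}
    - {"grip":1,"dp":[0,0,0],"rotation":[0,0,0]}
    - {"grip":1,"dp":[0,0,0],"rotation":[0,0,0]}

```text
time_s: 15.83
tool_pos: [0.1812, -0.4033, 0.2408]
tool_rot: [-179.2, -0.9, -44.2]
force: [0.9, 0.6, -0.3]
grip_width: 0.0005
```

Run:
```python
from h import *
import cv2
state()
A=env.read_camera('top');B=env.read_camera('side')
cv2.imwrite('pics/tF.png',A[:,:,::-1]);cv2.imwrite('pics/sF.png',B[:,:,::-1])
s0=cv2.imread('pics/side0.png').astype(int);t0=cv2.imread('pics/top0.png').astype(int)
D=lambda I,o,x0,x1,y0,y1:np.abs(I[y0:y1,x0:x1,::-1].astype(int)-o[y0:y1,x0:x1]).mean().round(1)
print("dark top diff",D(A,t0,305,335,135,165),"side",D(B,s0,268,288,192,218),"cap top",D(A,t0,363,384,195,216),"side",D(B,s0,320,337,173,190),"beaker top",D(A,t0,215,248,148,182),D(B,s0,258,302,280,335))
# coarse ascii of grey around port in top view and side view
for n,I,c in(("top",A,wd([10,-10])),("side",B,wd([10,-5]))):
    u,v=proj(n,[[*c,.085]])[0].astype(int);g=I[v-26:v+26:2,u-30:u+30].mean(2)
    print(n,u-30,v-26);print("\n".join("".join("@%#*+=-:. "[int(x*9.99/256)] for x in r) for r in g))
for l,z in(([0,0],.1115),([47,-47],.0915)):print(l,[proj(n,[[*wd(l),z]])[0].round(1) for n in("top","side")])
```

```text
t 15.83 loc [ -75.6 -234.1] z 0.2408 rot [-179.2   -0.9  -44.2] F [ 0.9  0.6 -0.3] g 0.0005 q7 [77. 21.]
dark top diff 0.6 side 1.8 cap top 0.1 side 1.0 beaker top 0.5 1.5
top 349 215
                      ....                                  
                                                            
                                                            
                                                            
                                                            
                   ..:==-==-::.                             
               .:+**************+:.                         
             .=***+************+***+: .=+=-:                
           .+**++***********####********=..:.               
          :+**************#########*****+=-:                
         .+**+************#**#######****-                   
         +************########********+*+:      .--:::..    
        .+***********########+-....................-+++-.   
        :**+********#########*=...................:=+++=:   
        .+*+*******#*########*=:::::-====-.    .:-:::-:..   
 
[... 1679 characters left out ...]
%%%%%%%%@@@@@@@%%%%%@@%%%##*=-:.        
::::---.        .-*%%%%%%%%@%@%@%%@%@%@%%%%%%%%*+=-:        
::::::..         .-*#%%%%%%%%%%%%%%%%%%%%%%%%%%#**+-.       
:....              .:=*#%%@%%%%%%%%%%%%%@@%#+=-==+=-.       
                      ..:-=+**#######***+=:..    ..         
                           .............                    
                                                            
                       .                                    
                .. .                                        
             ... ..                                         
[0, 0] [array([376. , 241.4]), array([362.2, 171.6])]
[47, -47] [array([401.6, 240.8]), array([358.2, 165.3])]
```

```bash
python3 -c "
from h import *
state();print(env.sign_off())"
```

```text
t 15.93 loc [ -75.2 -233.2] z 0.2407 rot [-179.3   -0.9  -44. ] F [ 0.2  0.2 -0.7] g 0.0004 q7 [77. 21.]
the job is handed in; nothing more can be done
None
```

The colorimeter is ready for calibration and I handed the job in at 15.9 s. I swung the retainer open, tipped the white standard out from behind, and slid it on its spigot into the port with two fingers on the flange rim. I then swung the retainer closed.

What the last checks showed:
- **White standard:** the picture taken before closing matched a flange lying on the deck (top about 8 mm above it), centred on the bore. No finger went near the white face.
- **Retainer:** it met its stop with a reaction of about 17 N (about 20 N with the vertical part). Afterwards the knob and arm were where the closed position predicts, to about 2–5 mm by a coarse reading.
- **Dark standard, cap and beaker:** their image regions are essentially unchanged from the first pictures.
- **Robot:** it was well clear and touching nothing at the end.

No check failed or disagreed. I had used all 12 picture views before closing the retainer, so the closed position, dark standard, cap and beaker were checked from pixel values only.

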